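Dry a shot glass: glass onto the drying peg, then hold the air flap half open

TASK

Take the shot glass from the slanted wire rest, set it gently mouth down over the upright peg of the glass dryer, fully down, and let go of it. Then raise the dryer's sprung top flap by its bar handle to 45 degrees (level with the bead on the wire arc beside it) and hold it there to let air through: finish with the gripper still holding the flap open and the glass still on its peg. Leave the cup, jar and shaker behind where they stand.

Things in the scene. Friction and masses are not known exactly. Their poses are not given: they have to be found in the camera images.
- shot_glass: Hollow clear shot glass, 61 mm tall, outer diameter 38 mm at the base widening to 48 mm at the rim, inside about 40 mm deep and at least 28 mm wide at the bottom of the hollow; 70 g. Origin at the centre of the underside of its base, +z runs along its axis from base to mouth. It starts lying on the rest with its mouth about 40 degrees below level and facing the rest's -x.
- rest: Fixed slanted rest of two parallel 8 mm wire bars (26 mm apart) that slope 45 degrees, low end with a cross bar towards its -x, on a 110 x 70 mm steel foot; 72 mm high. Origin under the middle of the foot, z up, x horizontal. The glass lies on the bars; fingers can straddle bars and glass along the rest's y.
- dryer: Fixed glass dryer, 140 (x) x 290 (y) mm black base plate 12 mm thick. On its +y half a bare tray with the peg; on its -y half a steel fan housing 130 x 130 mm, 78 mm high, with an air flap as its top. Origin under its middle on the counter, z up, -x is the front with the air slots.
- peg_foot (a point): Centre of the round rubber pad (68 mm wide, 15 mm above the counter) at the foot of the drying peg; the glass's rim stands on this pad. Axes as the dryer's. The housing's nearest wall is 100 mm away towards the dryer's -y.
- peg_tip (a point): Top centre of the upright steel peg: 18 mm in diameter, narrowing at the tip, 38 mm above the pad.
- flap (a joint): Angle of the flap (122 x 122 mm, 4 mm thick, 120 g) in rad: 0 shut, 0.785 is 45 degrees, stop at 1.4. It is hinged on the far (+x) edge of the housing; the front edge rises as the value grows. A spring and its weight always drive it shut; at the handle it takes about 2 to 3.5 N to lift and hold.
- flap_bar (a point): Middle of the flap's bar handle: a black round bar 10 mm in diameter, 64 mm long along the dryer's y, standing 33 mm (bar centre) over the flap's upper face near its front edge on two posts; the whole width between the posts is free underneath. Moves with the flap: it lies 100 mm in front of and 37 mm above the hinge line when shut, and turns about it. 117 mm above the counter when shut.
- flap_hinge (a point): Middle of the flap's hinge line, which runs along the dryer's y, 80 mm above the counter. A thin wire arc of 115 mm radius about this line stands 71 mm beside it (towards -y), rising from the front to a little past a 12 mm bead at 45 degrees (161 mm above the counter).
- cup: Bystander: stoneware cup with a handle, 86 mm wide, 56 mm high, upright; origin under its middle.
- spice_jar: Bystander: spice jar, 45 mm wide, 106 mm high; origin under its middle.
- cocoa_shaker: Bystander: steel cocoa shaker, 43 mm wide, 92 mm high; origin under its middle.

How it is judged:
By the outcome, as a careful person would: the job done as asked, in the order asked, and still so for the second after the job is handed in, while the arm keeps its last pose, push and grip.
It also fails if it takes over 67 s, if anything falls off the work surface, if the arm or the gripper's body presses on something with over 40 N, if the wrist force passes 120 N, or if a joint passes its speed limit or range.

ROBOT

A 6-joint arm with a two-finger parallel gripper is mounted at the origin on a cart in front of the work surface, level with it; the furniture and walls round the work are solid. World frame = base frame: x ahead of the robot, y to its left, z up, the work surface at z = 0. Lengths are in m, angles in rad, forces in N, time in s.
With the tool pointing down it reaches from about 0.3 to 0.875 m from the base axis. Payload 4.2 kg.
Tool frame: the origin (TCP) lies on the centre line of the jaws, within the pads' length; the fingertips stand 22 mm ahead of it and the grasp point (between the pads) lies 3 mm ahead of it (robot.nose_length is the distance from the TCP to the fingertips, in m); z points along the fingers, y is the line along which they close (so a half turn about z gives the same grasp; the last joint's range is limited). The gripper opens to 85 mm and grips with 20 to 120 N. Pads are 22 mm wide; open, the fingers measure 114 mm over their backs; the gripper's body (76 mm by 85 mm) begins 54 mm behind the grasp point. The pads swing forward as they close: fully open they stand 13 mm farther back than shut.
Start: joints at [-0.02, 0.32, 1.565, -0, 1.257, -0.02], TCP at [0.575, 0, 0.253] pointing down, gripper open.
Joint ranges: [-3.11, 3.11], [-0.84, 2.01], [0.21, 2.61], [-1.34, 4.49], [0.05, 2.63], [-2.56, 2.56]. Speed limits (rad/s): [2.57, 2.57, 3.14, 3.14, 3.14, 3.14].

INTERFACE

Orientations are given as a rotation vector (axis times angle).
In Python, from plant import get_obs, viewer, robot gives the robot as it stands.
- The arm moves only by the shell command python3 -m inch FILE, which reads ROWS from the file FILE. ROWS is a JSON list of rows, 1 to 8 of them, each an object with the fields pos (a list: dx, dy, dz in m), spin (a turn about the tool's z in rad), finger_gap (the finger opening in m); a field left out counts as zero (the opening has to be given); each row shifts and turns the commanded pose from where the row before left it, along the tool's axes as they then stand; what a row does not reach is not made up. A row lasts 1/10 s, in which the tool goes at most 0.05 m and 0.15 rad, less where a joint would pass 70% of its speed; a pose out of reach is approached as far as the arm can. The fingers move at their own pace and stop on an object; the grip force is fixed at half the most. Time passes only in rows, so rows that do not move let the fingers close. It prints the time, the measured TCP pose, the force, the opening and the grip force at its end. Input that does not fit is refused with a message, and nothing moves.
- get_obs(): the state, without advancing time (a new reading comes with each control period).
- viewer.grab_frame(name): name is "scene" or "side" or "wrist"; returns the picture (480x640x3 uint8, red, green, blue); there is no depth.
- viewer.get_calibration(name): a dict with "fovy" (degrees; the focal length in pixels is half the picture's height over the tangent of half this angle, whatever the lens; pixels are square), "cx", "cy" (the principal point, pixels), "distortion" ([k1, k2, p1, p2, k3] as OpenCV has them; the pictures are not rectified), "xyz" and "rotation" of the camera in the world; the wrist camera has in their place "mount" (4x4, takes a point from camera to tool coordinates, whose origin is the TCP and whose axes are the flange's). Camera axes: x right, y up, looking along -z (the intrinsics and any distortion apply to the point x, -y, -z); pixel columns grow to the right and rows downward; lengths in m; the calibration is good to about 2 mm. A picture is of the moment at which its call begins: read the wrist's pose just before it. get_calibration takes no time and is no camera call.
- robot.job_done(): hands the job in; it is judged then, once.
The state is a dict: "t": time; "qpos": joint angles; "qd": joint speeds; "joint_efforts": joint torques, N m; "tcp_pos": TCP position; "tcp_rot": TCP orientation; "force": force on the tool from outside, world axes, zero at the start; "moment": the same for the moment, N m; "grip_width": finger opening in m; "grasp_force": force on a finger pad.
Only numpy, scipy, OpenCV 4.12 (cv2) and the standard library are available. Lean on these libraries where they do the work, as an engineer would, in place of code of your own. Each camera call takes 0.05 s, during which the arm holds its last target. There are 200 camera calls.

## Working session

There is one attempt and no reset: what is moved stays moved. The work goes in short steps, Python scripts to look and compute and a shell command to move; the robot and the scene stay as the last step left them, time stands still between calls to the robot, and variables do not carry over. Pictures are saved under pics/ and viewed, at most 10 in all, crops included, and the job is handed in when it is done.

```bash
mkdir -p pics; ls
python3 - <<'E'
from plant import get_obs, viewer, robot
import cv2,numpy as np
for n in("scene","side"):
    f=viewer.grab_frame(n); cv2.imwrite(f"pics/{n}0.png",f[:,:,::-1]); print(n,viewer.get_calibration(n))
print(viewer.get_calibration("wrist")); o=get_obs(); print(o)
f=viewer.grab_frame("wrist"); cv2.imwrite("pics/wrist0.png",f[:,:,::-1])
E
```

```text
pics
scene {'fovy': 50.017130647849115, 'cx': 315.744889387347, 'cy': 240.60997234433225, 'distortion': array([0.00136865, 0.        , 0.        , 0.        , 0.        ]), 'xyz': array([ 0.06033683, -0.70507256,  0.67442908]), 'rotation': array([ 0.95205225, -0.30659497, -0.59198712])}
side {'fovy': 48.07743096357708, 'cx': 320.0447564757129, 'cy': 249.09773377884227, 'distortion': array([0.00635993, 0.        , 0.        , 0.        , 0.        ]), 'xyz': array([ 0.39998734, -0.87906233,  0.70107428]), 'rotation': array([ 0.99483716, -0.13594225, -0.19981153])}
{'fovy': 61.23266051871944, 'cx': 315.89303249876, 'cy': 227.7680207782825, 'distortion': array([0.02777213, 0.        , 0.        , 0.        , 0.        ]), 'mount': array([[ 5.93931058e-04,  9.56872314e-01,  2.90508213e-01,
         7.50209213e-02],
       [ 9.99999772e-01, -4.75254469e-04, -4.79067624e-04,
         7.24124320e-04],
       [-3.20341220e-04,  2.90508431e-01, -9.56872379e-01,
        -1.21211448e-01],
       [ 0.00000000e+00,  0.00000000e+00,  0.00000000e+00,
         1.00000000e+00]])}
{'t': 0.1, 'qpos': array([-2.00243797e-02,  3.20246751e-01,  1.56552999e+00,  1.96261852e-05,
        1.25739200e+00, -2.00105207e-02]), 'qd': array([ 0.00019549, -0.00307913, -0.00115579, -0.0009662 , -0.00071874,
        0.00010687]), 'joint_efforts': array([ 1.04973515e-04, -4.16406476e+01, -2.34704268e+01,  6.91456876e-05,
        4.87309400e-03, -3.56914008e-06]), 'tcp_pos': array([ 5.74625017e-01, -2.08614627e-07,  2.52566011e-01]), 'tcp_rot': array([-2.22065047e+00, -2.22060622e+00,  1.69343774e-03]), 'force': array([-0.28289292, -0.16254057, -1.19919422]), 'moment': array([ 0.04242107, -0.0123395 , -0.02005404]), 'grasp_force': 0.0, 'grip_width': 0.08572231015779937}
```

View pics/scene0.png

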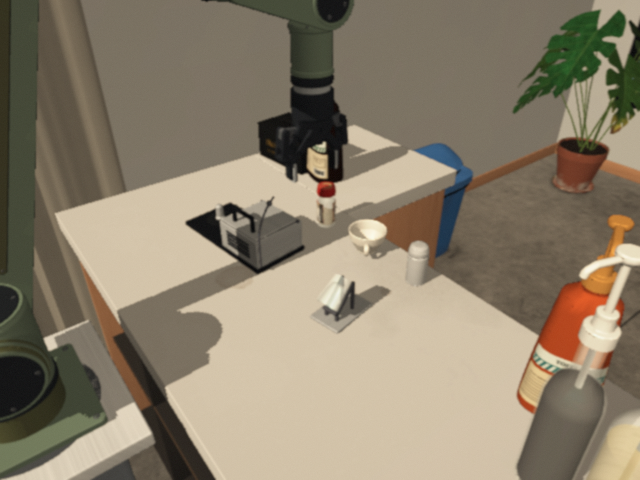

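View pics/side0.png

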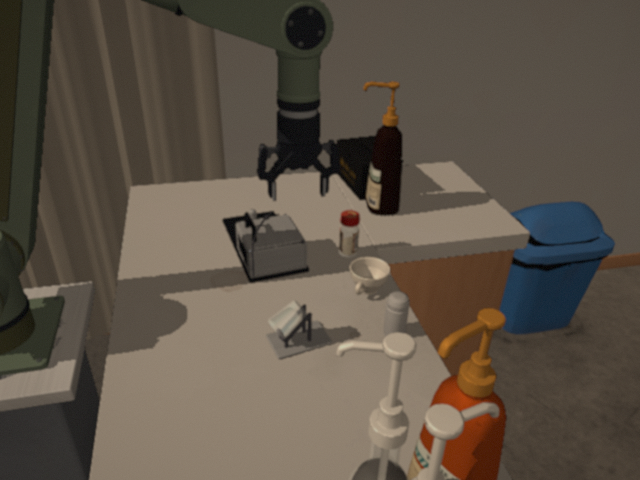

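View pics/wrist0.png

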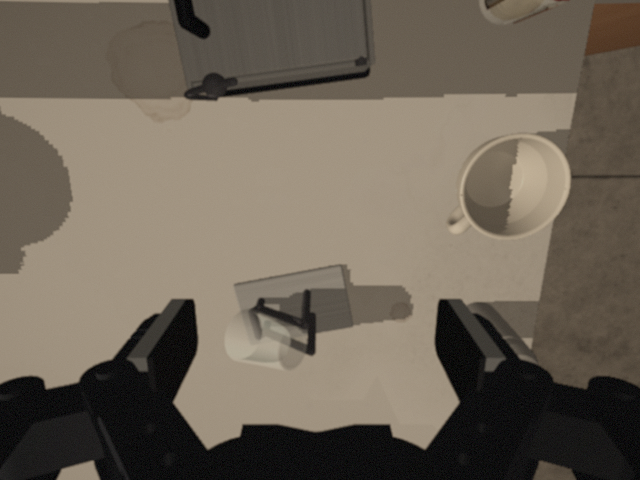

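The pictures show:
- **Wrist:** the rest foot has corners at about (235,283), (343,265) and (352,325). The glass is at about (262,338) with its mouth to the left, the housing is at the top, and the cup is at about (515,187).
- **Scene:** the peg is at about (220,212) and the bar at about (237,212).
- **Side:** the peg is hidden behind the bar.

```bash
cat > h.py <<'E'
from plant import get_obs, viewer, robot
import cv2,numpy as np
from scipy.spatial.transform import Rotation as R
def cam(n,o=None):
    c=viewer.get_calibration(n); f=240/np.tan(np.radians(c['fovy']/2))
    K=np.array([[f,0,c['cx']],[0,f,c['cy']],[0,0,1]])
    if n=='wrist':
        o=o or get_obs(); T=np.eye(4); T[:3,:3]=R.from_rotvec(o['tcp_rot']).as_matrix(); T[:3,3]=o['tcp_pos']; M=T@c['mount']
    else:
        M=np.eye(4); M[:3,:3]=R.from_rotvec(c['rotation']).as_matrix(); M[:3,3]=c['xyz']
    return K,c['distortion'],M
def ray(C,p):
    K,d,M=C; u=cv2.undistortPoints(np.array([[p]],float),K,d)[0,0]
    v=M[:3,:3]@np.array([u[0],-u[1],-1]); return M[:3,3],v/np.linalg.norm(v)
def plane(C,p,z):
    o,v=ray(C,p); return o+v*(z-o[2])/v[2]
def tri(rs):
    A=sum(np.eye(3)-np.outer(v,v) for o,v in rs); b=sum((np.eye(3)-np.outer(v,v))@o for o,v in rs)
    x=np.linalg.solve(A,b); return x,[np.linalg.norm(np.cross(x-o,v)) for o,v in rs]
def proj(C,P):
    K,d,M=C; q=M[:3,:3].T@(np.array(P)-M[:3,3]); q=q*[1,-1,-1]
    return cv2.projectPoints(q[None],np.zeros(3),np.zeros(3),K,d)[0].ravel()
E
python3 - <<'E'
from h import *
np.set_printoptions(precision=4,suppress=True)
W=cam('wrist');S=cam('scene');D=cam('side')
for p in [(235,283),(343,265),(352,325)]: print('foot',plane(W,p,.005))
print('glass',plane(W,(262,338),.05)); print('jar?',plane(W,(520,5),.1))
for p in [(187,221),(222,205),(260,268),(303,246)]: print('base scene',plane(S,p,.012))
for p in [(224,217),(275,211),(245,278),(307,269)]: print('base side',plane(D,p,.012))
print('peg tip',plane(S,(220,207),.053)); print('cup',plane(W,(516,187),.056))
print('bead? ',tri([ray(S,(269,201)),ray(D,(254,212))]))
E
```

```text
foot [ 0.4952 -0.0942  0.005 ]
foot [ 0.6018 -0.075   0.005 ]
foot [ 0.6123 -0.1409  0.005 ]
glass [ 0.5265 -0.1279  0.05  ]
jar? [0.6971 0.131  0.1   ]
base scene [0.4502 0.3622 0.012 ]
base scene [0.5573 0.3805 0.012 ]
base scene [0.4917 0.0852 0.012 ]
base scene [0.6144 0.0974 0.012 ]
base side [0.4518 0.3667 0.012 ]
base side [0.5869 0.374  0.012 ]
base side [0.474 0.085 0.012]
base side [0.6138 0.0921 0.012 ]
peg tip [0.518  0.3075 0.053 ]
cup [0.7332 0.0123 0.056 ]
bead?  (array([0.4953, 0.0341, 0.1997]), [np.float64(0.0010734715640033832), np.float64(0.0010734715640033712)])
```

```bash
echo '[{"pos": [-0.04, -0.02, 0.03], "finger_gap": 0.085}, {"pos": [-0.04, -0.02, 0.03], "finger_gap": 0.085}, {"finger_gap": 0.085}, {"finger_gap": 0.085}]' > mv.in && python3 -m inch mv.in
python3 - <<'E'
from h import *
o=get_obs(); print(o['tcp_pos'],o['tcp_rot'])
f=viewer.grab_frame("wrist"); cv2.imwrite("pics/w1.png",f[:,:,::-1])
cv2.imwrite("pics/w1c.png",cv2.resize(f[150:390,160:480,::-1],(800,600),interpolation=cv2.INTER_CUBIC))
E
```

```text
t: 0.55
tcp_pos: [0.5374, -0.0748, 0.1971]
tcp_rot: [-2.223, -2.218, 0.001]
force: [0.3, 0.6, 1.4]
grip_width: 0.0851
grasp_force: 0.0
[ 0.53738138 -0.07476263  0.19706959] [-2.22263020e+00 -2.21832982e+00  7.02314301e-04]
```

View pics/w1c.png

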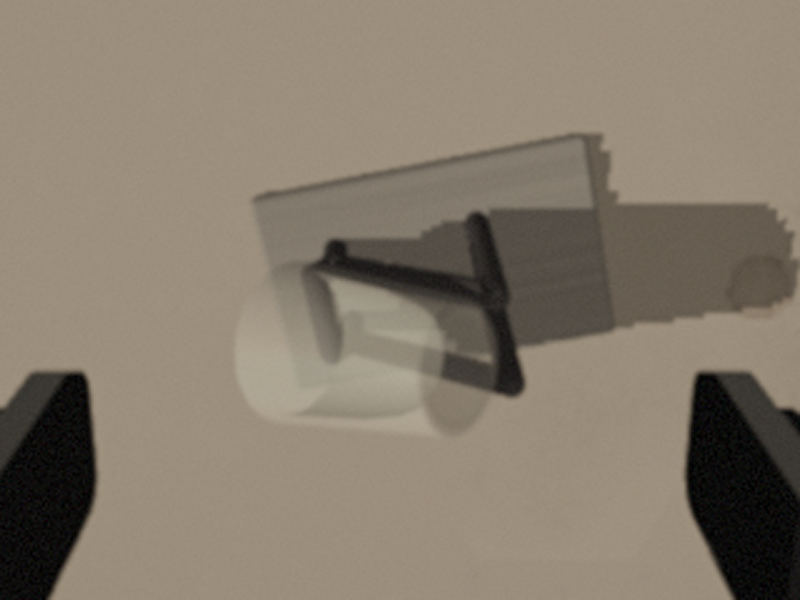

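The crop shows:
- **Foot corners:** about (262,229), (393,204) and (405,281) in full-picture pixels.
- **Glass:** mouth centre about (273,287) and base centre about (342,302).
- **Rest:** the cross bar runs from about (282,260) to (293,293), and the high ends of the bars are at about (352,238) and (366,303).

Run:
```python
from h import *
np.set_printoptions(precision=4,suppress=True)
W=cam('wrist'); q=lambda u,v:(160+(u+.5)/2.5-.5,150+(v+.5)/2.5-.5)
c=[plane(W,q(*p),.004)[:2] for p in [(255,198),(583,134),(613,328)]]
print(c,np.linalg.norm(c[1]-c[0]),np.linalg.norm(c[2]-c[1]))
d=c[1]-c[0]; yaw=np.arctan2(d[1],d[0]); e=c[2]-c[1]; yaw2=np.arctan2(e[0],-e[1]); O=(c[0]+c[2])/2; print('yaw',yaw,yaw2,'O',O)
X=np.array([np.cos(yaw),np.sin(yaw)]);Y=np.array([-X[1],X[0]])
def inpl(p,y=0):
    o,v=ray(W,q(*p)); t=(y-(o[:2]-O)@Y)/(v[:2]@Y); P=o+t*v; return (P[:2]-O)@X,P[2]
print('mouth',inpl((283,343)),'base',inpl((455,378)))
print('xbar',inpl((318,255),15),inpl((333,340),-15)) if 0 else None
for n,p,y in [('low+',(335,245),.013),('high+',(478,218),.013),('corner',(497,292),.013),('high-',(512,385),-.013),('xbar-',(333,355),-.013)]: print(n,inpl(p,y), 'ground',(plane(W,q(*p),.072)[:2]-O)@np.c_[X,Y])
```

```text
[array([ 0.4955, -0.0958]), array([ 0.6009, -0.0745]), array([ 0.6146, -0.1418])] 0.1075184520231775 0.06866556949189474
yaw 0.19920374700995755 0.20209464122330537 O [ 0.5551 -0.1188]
mouth (np.float64(-0.04841295049505398), np.float64(0.044282285654598685)) base (np.float64(0.0007360146077240146), np.float64(0.08577717518286415))
low+ (np.float64(-0.03197908000258284), np.float64(0.002994845795653789)) ground [-0.0233  0.0364]
high+ (np.float64(0.01600195000876078), np.float64(0.0033809664873267198)) ground [0.0143 0.0363]
corner (np.float64(0.015754836442175655), np.float64(0.06679415914058673)) ground [0.0156 0.0152]
high- (np.float64(0.01504466363411087), np.float64(0.07048970805798435)) ground [ 0.015  -0.0122]
xbar- (np.float64(-0.03684063258292139), np.float64(0.0307752374699497)) ground [-0.0304  0.0061]
```

```bash
echo '[{"pos": [-0.0486, -0.0048, 0], "finger_gap": 0.085}, {"spin": 0.14, "finger_gap": 0.085}, {"spin": 0.14, "finger_gap": 0.085}, {"spin": 0.14, "finger_gap": 0.085}, {"spin": 0.14, "finger_gap": 0.085}, {"spin": 0.14, "finger_gap": 0.085}, {"spin": 0.14, "finger_gap": 0.085}, {"spin": 0.14, "finger_gap": 0.085}]' > mv.in && python3 -m inch mv.in | tail -7; echo '[{"spin": 0.14, "finger_gap": 0.085}, {"spin": 0.14, "finger_gap": 0.085}, {"spin": 0.109, "finger_gap": 0.085}, {"pos": [0, 0, 0.03], "finger_gap": 0.085}, {"pos": [0, 0, 0.03], "finger_gap": 0.085}, {"pos": [0, 0, 0.015], "finger_gap": 0.085}, {"finger_gap": 0.085}, {"finger_gap": 0.085}]' > mv.in && python3 -m inch mv.in
python3 - <<'E'
from h import *
o=get_obs(); print(R.from_rotvec(o['tcp_rot']).as_matrix())
f=viewer.grab_frame("wrist"); cv2.imwrite("pics/w2.png",f[:,:,::-1])
E
```

```text
t: 1.4
tcp_pos: [0.5346, -0.1219, 0.1989]
tcp_rot: [3.006, 0.908, 0.004]
force: [-0.1, -0.6, 0.1]
grip_width: 0.0851
grasp_force: 0.0
t: 2.2
tcp_pos: [0.5345, -0.1224, 0.1236]
tcp_rot: [3.125, 0.318, 0.003]
force: [0.3, -0.3, 0.2]
grip_width: 0.0851
grasp_force: 0.0
[[ 9.79478974e-01  2.01533825e-01  2.24883977e-03]
 [ 2.01535238e-01 -9.79481175e-01 -4.18257011e-04]
 [ 2.11840328e-03  8.62894405e-04 -9.99997384e-01]]
```

View pics/w2.png

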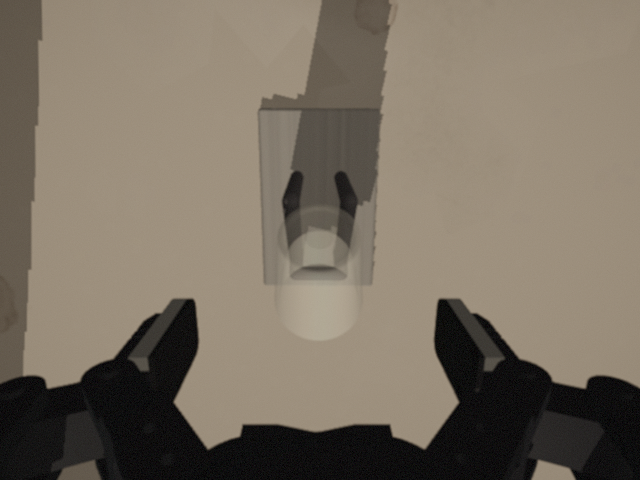

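The fingers straddle the glass symmetrically (glass centred at column 319, pads at 190 and 442). Next I go down and close.

```bash
echo '[{"pos": [-0.002, 0, 0.03], "finger_gap": 0.085}, {"pos": [0, 0, 0.0255], "finger_gap": 0.085}, {"finger_gap": 0.085}, {"finger_gap": 0.05}, {"finger_gap": 0.035}, {"finger_gap": 0.035}, {"finger_gap": 0.035}, {"finger_gap": 0.035}]' > mv.in && python3 -m inch mv.in; echo '[{"finger_gap": 0.035}, {"finger_gap": 0.035}, {"finger_gap": 0.035}]' > mv.in && python3 -m inch mv.in
```

```text
t: 3.05
tcp_pos: [0.5321, -0.1236, 0.0689]
tcp_rot: [3.125, 0.316, 0.005]
force: [-0.6, -0.2, 5.3]
grip_width: 0.0407
grasp_force: 59.2
t: 3.35
tcp_pos: [0.532, -0.1236, 0.0688]
tcp_rot: [3.125, 0.316, 0.005]
force: [-0.8, 0.5, 6.2]
grip_width: 0.0406
grasp_force: 59.2
```

```bash
echo '[{"pos": [-0.003, 0, -0.0005], "finger_gap": 0.035}, {"pos": [-0.003, 0, -0.0004], "finger_gap": 0.035}, {"finger_gap": 0.035}]' > mv.in && python3 -m inch mv.in;echo '[{"pos": [-0.003, 0, -0.0003], "finger_gap": 0.035}, {"pos": [-0.003, 0, 0], "finger_gap": 0.035}, {"finger_gap": 0.035}]' > mv.in && python3 -m inch mv.in
python3 - <<'E'
from h import *
f=viewer.grab_frame("side"); cv2.imwrite("pics/s1.png",cv2.resize(f[220:400,200:440,::-1],(800,600),interpolation=cv2.INTER_CUBIC))
E
```

```text
t: 3.65
tcp_pos: [0.5298, -0.1245, 0.0701]
tcp_rot: [3.124, 0.314, 0.018]
force: [8.7, 2.5, 1.3]
grip_width: 0.0406
grasp_force: 60.6
t: 3.95
tcp_pos: [0.5251, -0.1258, 0.071]
tcp_rot: [3.123, 0.314, 0.023]
force: [9.5, 4.7, 3.1]
grip_width: 0.0405
grasp_force: 61.1
```

View pics/s1.png

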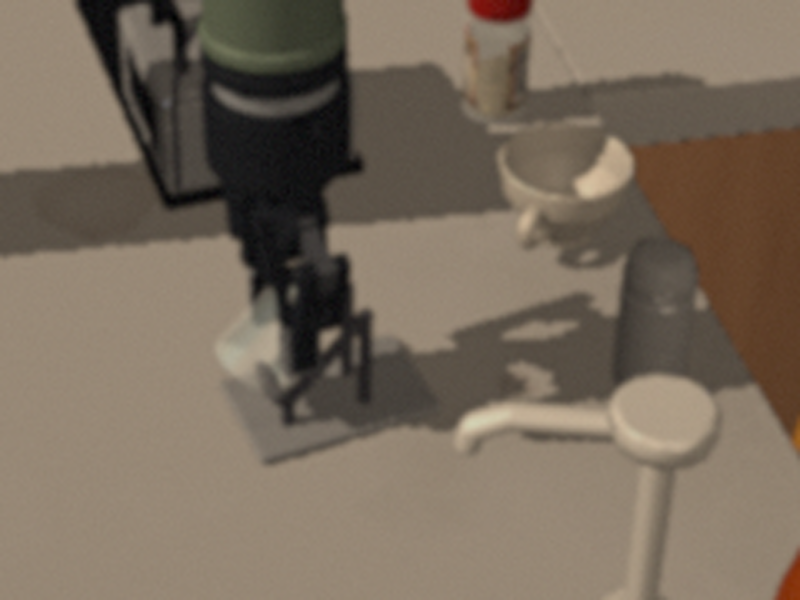

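The side crop shows the pads on the glass near its base end, with the mouth over the low end of the rest. The force stays near 10 N, so the glass seems to be turning about the cross bar. I continue the arc.

```bash
echo '[{"pos": [-0.004, 0, 0], "finger_gap": 0.035}, {"pos": [-0.004, 0, 0.0003], "finger_gap": 0.035}, {"pos": [-0.004, 0, 0.0006], "finger_gap": 0.035}, {"finger_gap": 0.035}]' > mv.in && python3 -m inch mv.in;echo '[{"pos": [-0.004, 0, 0.001], "finger_gap": 0.035}, {"pos": [-0.004, 0, 0.0014], "finger_gap": 0.035}, {"finger_gap": 0.035}]' > mv.in && python3 -m inch mv.in
python3 - <<'E'
from h import *
f=viewer.grab_frame("side"); g=viewer.grab_frame("wrist")
a=cv2.resize(f[270:360,240:360,::-1],(400,300),interpolation=cv2.INTER_CUBIC); b=cv2.resize(g[:,:,::-1],(400,300))
cv2.imwrite("pics/s2.png",np.hstack([a,b]))
E
```

```text
t: 4.4
tcp_pos: [0.5133, -0.1289, 0.0706]
tcp_rot: [3.122, 0.315, 0.023]
force: [8.0, 1.9, 7.4]
grip_width: 0.0408
grasp_force: 64.1
t: 4.7
tcp_pos: [0.5046, -0.1309, 0.0681]
tcp_rot: [3.121, 0.316, 0.019]
force: [4.7, -0.2, 9.7]
grip_width: 0.0405
grasp_force: 64.5
```

View pics/s2.png

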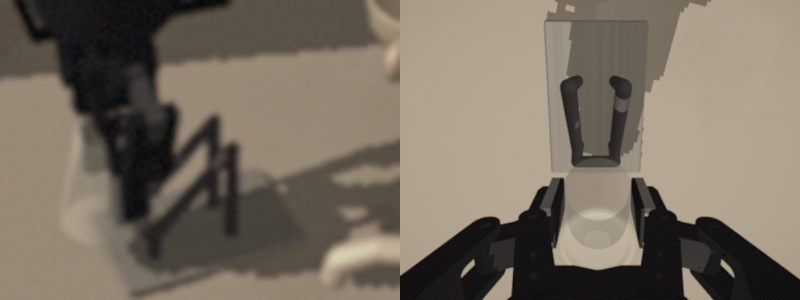

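The left panel shows the glass turned to about 15 degrees from mouth down, its lip still at the cross bar. The right panel shows it between the pads. I'll turn it a little more.

```bash
echo '[{"pos": [-0.004, 0, 0.0018], "finger_gap": 0.035}, {"pos": [-0.004, 0, 0.0022], "finger_gap": 0.035}, {"pos": [-0.003, 0, 0.0022], "finger_gap": 0.035}, {"finger_gap": 0.035}]' > mv.in && python3 -m inch mv.in;python3 - <<'E'
from h import *
f=viewer.grab_frame("side"); g=viewer.grab_frame("wrist"); s=viewer.grab_frame("scene")
cv2.imwrite("pics/w3.png",g[:,:,::-1])
a=cv2.resize(f[270:360,240:360,::-1],(400,300),interpolation=cv2.INTER_CUBIC); b=cv2.resize(s[240:330,280:400,::-1],(400,300),interpolation=cv2.INTER_CUBIC)
cv2.imwrite("pics/s3.png",np.hstack([a,b]))
E
```

```text
t: 5.2
tcp_pos: [0.4876, -0.1317, 0.0583]
tcp_rot: [-3.125, -0.316, 0.004]
force: [-0.3, -0.1, -0.2]
grip_width: 0.0401
grasp_force: 62.7
```

View pics/s3.png

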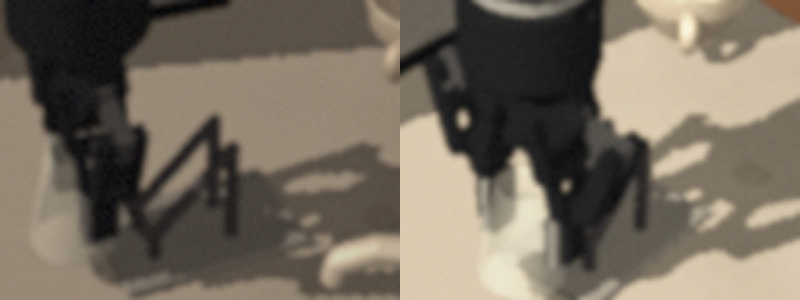

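The glass has come free of the rest with no force on it, leaning about 10 degrees. I move it clear of the foot and press the rim flat on the counter.

```bash
echo '[{"pos": [-0.02, 0, 0], "finger_gap": 0.035}, {"pos": [-0.025, 0, 0], "finger_gap": 0.035}, {"pos": [0, 0, 0.008], "finger_gap": 0.035}, {"finger_gap": 0.035}]' > mv.in && python3 -m inch mv.in;echo '[{"pos": [0, 0, 0.005], "finger_gap": 0.035}, {"finger_gap": 0.035}]' > mv.in && python3 -m inch mv.in;echo '[{"pos": [0, 0, 0.004], "finger_gap": 0.035}, {"finger_gap": 0.035}]' > mv.in && python3 -m inch mv.in
```

```text
t: 5.75
tcp_pos: [0.4445, -0.1409, 0.0502]
tcp_rot: [-3.125, -0.316, 0.001]
force: [-0.3, -0.5, -1.1]
grip_width: 0.0403
grasp_force: 62.7
t: 5.95
tcp_pos: [0.4455, -0.1408, 0.0453]
tcp_rot: [-3.125, -0.317, 0.0]
force: [0.4, -1.0, -1.3]
grip_width: 0.0406
grasp_force: 62.7
t: 6.15
tcp_pos: [0.445, -0.1408, 0.0414]
tcp_rot: [-3.125, -0.317, 0.001]
force: [0.6, 0.2, -0.7]
grip_width: 0.0406
grasp_force: 62.7
```

```bash
echo '[{"pos": [0, 0, 0.003], "finger_gap": 0.035}, {"finger_gap": 0.035}]' > mv.in && python3 -m inch mv.in|grep -E 'pos|force';echo '[{"pos": [0, 0, 0.003], "finger_gap": 0.035}, {"finger_gap": 0.035}]' > mv.in && python3 -m inch mv.in|grep -E 'pos|force';echo '[{"pos": [0, 0, 0.002], "finger_gap": 0.035}, {"finger_gap": 0.035}]' > mv.in && python3 -m inch mv.in|grep -E 'pos|force'
python3 - <<'E'
from h import *
f=viewer.grab_frame("side"); g=viewer.grab_frame("wrist"); s=viewer.grab_frame("scene")
a=cv2.resize(f[270:360,220:340,::-1],(400,300),interpolation=cv2.INTER_CUBIC); b=cv2.resize(g[:,:,::-1],(400,300),interpolation=cv2.INTER_CUBIC)
cv2.imwrite("pics/s4.png",np.hstack([a,b]))
E
```

```text
tcp_pos: [0.4448, -0.1408, 0.0385]
force: [-0.3, 0.5, -1.1]
grasp_force: 62.7
tcp_pos: [0.4442, -0.1411, 0.0368]
force: [-4.8, -0.3, 14.2]
grasp_force: 65.0
tcp_pos: [0.4439, -0.1412, 0.0361]
force: [-8.2, -0.5, 26.1]
grasp_force: 67.0
```

View pics/s4.png

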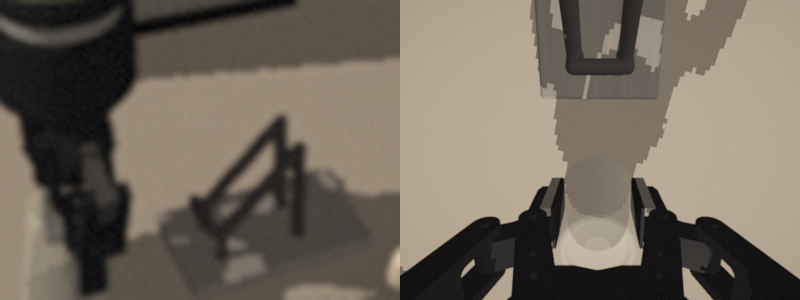

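```bash
echo '[{"pos": [0, 0, 0.002], "finger_gap": 0.035}, {"finger_gap": 0.035}]' > mv.in && python3 -m inch mv.in|grep -E 'pos|force'; echo '[{"pos": [0, 0, -0.004], "finger_gap": 0.035}, {"finger_gap": 0.043}, {"finger_gap": 0.046}, {"finger_gap": 0.06}, {"finger_gap": 0.085}, {"finger_gap": 0.085}, {"finger_gap": 0.085}]' > mv.in && python3 -m inch mv.in
python3 - <<'E'
from h import *
np.set_printoptions(precision=4,suppress=True)
o=get_obs(); g=viewer.grab_frame("wrist"); f=viewer.grab_frame("side"); s=viewer.grab_frame("scene")
cv2.imwrite("pics/w5.png",g[:,:,::-1]); print(o['tcp_pos'],o['tcp_rot'])
a=cv2.resize(f[270:360,220:340,::-1],(400,300),interpolation=cv2.INTER_CUBIC); b=cv2.resize(g[180:480,120:520,::-1],(400,300))
cv2.imwrite("pics/s5.png",np.hstack([a,b]))
E
```

```text
tcp_pos: [0.4439, -0.1412, 0.0358]
force: [-12.9, 0.5, 43.2]
grasp_force: 69.7
t: 7.8
tcp_pos: [0.4449, -0.1409, 0.0356]
tcp_rot: [-3.125, -0.316, 0.001]
force: [-0.5, 0.4, 0.7]
grip_width: 0.0846
grasp_force: 0.0
[ 0.4449 -0.1409  0.0356] [-3.1254 -0.3165  0.0006]
```

View pics/s5.png

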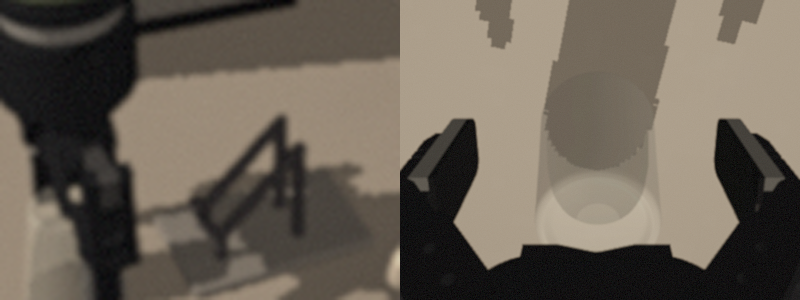

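The right panel shows the released glass standing between the open pads, with circles at about (602,120) and (598,215). I'll check those against a model of the glass standing upright.

Run:
```python
from h import *
np.set_printoptions(precision=1,suppress=True)
W=cam('wrist'); o=get_obs(); c=o['tcp_pos'].copy(); Rm=R.from_rotvec(o['tcp_rot']).as_matrix()
for dx in (-.01,0,.01):
  for z,r in [(0,.024),(.021,.014),(.061,.019)]:
    P=[c*[1,1,0]+np.array([0,0,z])+Rm[:,0]*(dx+r*np.cos(t))+Rm[:,1]*r*np.sin(t) for t in (0,np.pi/2,np.pi,-np.pi/2)]
    q=[proj(W,p) for p in P]; print(dx,z,'top',q[0]-[120-400,180],'side',q[1]-[120-400,180],'bot',q[2]-[120-400,180])
```

```text
-0.01 0 top [597.5  78.8] side [653.1 131. ] bot [597.3 179.2]
-0.01 0.021 top [597.6 124.6] side [634.3 157.9] bot [597.4 189.4]
-0.01 0.061 top [598.  177.4] side [664.4 235.4] bot [597.8 288.3]
0 0 top [597.5  55.8] side [654.1 109.8] bot [597.3 159.5]
0 0.021 top [597.6  99.8] side [635.  134.3] bot [597.5 167. ]
0 0.061 top [598.1 144.8] side [666.1 205.6] bot [597.8 260.9]
0.01 0 top [597.5  32.1] side [655.1  87.9] bot [597.4 139.2]
0.01 0.021 top [597.7  74.1] side [635.7 109.9] bot [597.5 143.8]
0.01 0.061 top [598.2 110.5] side [667.9 174.4] bot [597.9 232.3]
```

The circles match an upright glass standing about 5 mm towards the tool's -x. I regrasp it slightly higher and lift.

```bash
echo '[{"pos": [-0.005, 0, -0.006], "finger_gap": 0.085}, {"finger_gap": 0.06}, {"finger_gap": 0.035}, {"finger_gap": 0.035}, {"finger_gap": 0.035}, {"finger_gap": 0.035}, {"finger_gap": 0.035}, {"finger_gap": 0.035}]' > mv.in && python3 -m inch mv.in; echo '[{"pos": [0, 0, -0.005], "finger_gap": 0.035}, {"pos": [0, 0, -0.02], "finger_gap": 0.035}, {"pos": [0, 0, -0.05], "finger_gap": 0.035}, {"pos": [0, 0, -0.05], "finger_gap": 0.035}, {"pos": [0, 0, -0.05], "finger_gap": 0.035}, {"pos": [0, 0, -0.04], "spin": -0.14, "finger_gap": 0.035}, {"spin": -0.14, "finger_gap": 0.035}, {"spin": -0.14, "finger_gap": 0.035}]' > mv.in && python3 -m inch mv.in; echo '[{"spin": -0.14, "finger_gap": 0.035}, {"spin": -0.14, "finger_gap": 0.035}, {"spin": -0.14, "finger_gap": 0.035}, {"spin": -0.14, "finger_gap": 0.035}, {"spin": -0.14, "finger_gap": 0.035}, {"spin": -0.14, "finger_gap": 0.035}, {"spin": -0.14, "finger_gap": 0.035}, {"spin": -0.05, "finger_gap": 0.035}]' > mv.in && python3 -m inch mv.in
```

```text
t: 8.75
tcp_pos: [0.4401, -0.142, 0.0424]
tcp_rot: [3.125, 0.317, 0.001]
force: [-2.0, 0.7, 8.1]
grip_width: 0.0397
grasp_force: 59.4
t: 9.55
tcp_pos: [0.4404, -0.142, 0.2585]
tcp_rot: [2.986, 0.969, 0.004]
force: [0.6, -0.2, -0.9]
grip_width: 0.0398
grasp_force: 60.5
t: 10.35
tcp_pos: [0.4397, -0.1418, 0.2566]
tcp_rot: [-2.125, -2.313, 0.0]
force: [0.0, -0.4, -0.8]
grip_width: 0.0393
grasp_force: 60.5
```

```bash
echo '[{"pos": [0.045, 0.014, 0], "finger_gap": 0.035}, {"pos": [0.045, 0.014, 0], "finger_gap": 0.035}, {"pos": [0.045, 0.014, 0], "finger_gap": 0.035}, {"pos": [0.045, 0.014, 0], "finger_gap": 0.035}, {"pos": [0.045, 0.014, 0], "finger_gap": 0.035}, {"pos": [0.045, 0.014, 0], "finger_gap": 0.035}, {"pos": [0.045, 0.014, 0], "finger_gap": 0.035}, {"pos": [0.045, 0.014, 0], "finger_gap": 0.035}]' > mv.in && python3 -m inch mv.in; echo '[{"finger_gap": 0.035}, {"finger_gap": 0.035}]' > mv.in && python3 -m inch mv.in;  python3 - <<'E'
from h import *
o=get_obs(); g=viewer.grab_frame("wrist"); cv2.imwrite("pics/w6.png",g[:,:,::-1]); np.save('w6.npy',cam('wrist',o)[2]); print(R.from_rotvec(o['tcp_rot']).as_matrix())
E
```

```text
t: 11.15
tcp_pos: [0.5223, 0.2279, 0.2567]
tcp_rot: [2.129, 2.31, -0.001]
force: [1.4, -0.4, 0.7]
grip_width: 0.0398
grasp_force: 60.5
t: 11.35
tcp_pos: [0.522, 0.2266, 0.2561]
tcp_rot: [-2.127, -2.312, 0.003]
force: [-0.3, -0.1, -2.0]
grip_width: 0.0393
grasp_force: 60.5
[[-0.08314601  0.99653625 -0.00149582]
 [ 0.99653677  0.08314421 -0.00122853]
 [-0.0010999  -0.00159278 -0.99999813]]
```

View pics/w6.png

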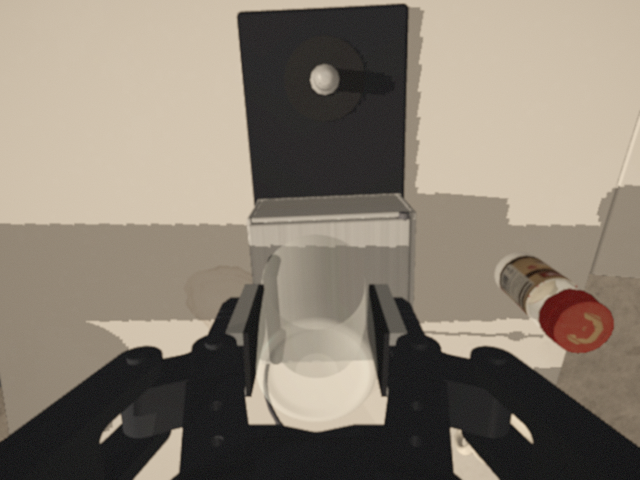

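This shows the black base plate with top corners at about (238,13) and (407,6), the peg at about (325,79) on its pad, and the glass upright between the pads, its rim at about (313,290) and its base at about (319,375). That was the eleventh picture I have viewed, one over the limit of 10, so I use numbers only from here on.

Run:
```python
from h import *
np.set_printoptions(precision=4,suppress=True)
g=cv2.imread('pics/w6.png',0); K,d,_=cam('wrist'); W=(K,d,np.load('w6.npy'))
m=(g[20:185,262:400]>90).astype(np.uint8); n,l,s,c=cv2.connectedComponentsWithStats(m)
for i in range(1,n):
    if s[i,4]>40: print(s[i]+[262,20,0,0,0],c[i]+[262,20])
b=(g[:200,225:425]<60).astype(np.uint8); cs,_=cv2.findContours(b,cv2.RETR_EXTERNAL,cv2.CHAIN_APPROX_NONE); k=max(cs,key=cv2.contourArea)
q=cv2.approxPolyDP(k,6,True)[:,0]+[225,0]; print(q)
c0,c1=plane(W,(238,13),.012),plane(W,(407,6),.012); print('corners',c0,c1,np.linalg.norm(c1-c0),np.arctan2(c1[1]-c0[1],c1[0]-c0[0]))
for z in (.053,.05): print('peg',plane(W,(325,79),z))
# left edge line angle
L=[]
for r in range(25,175,5):
    row=g[r].astype(int); x=[x for x in range(225,270) if row[x]<60][0]; L.append(plane(W,(x-.5,r),.012)[:2])
L=np.array(L); p=np.polyfit(L[:,1],L[:,0],1); print('left edge yaw',-np.arctan(p[0]),L[0],L[-1])
```

```text
[309  64  29  31 688] [323.2863  79.2442]
[[405   5]
 [239  14]
 [255 199]
 [402 196]]
corners [0.4481 0.3653 0.012 ] [0.5828 0.3815 0.012 ] 0.13567904658215257 0.11984791282867448
peg [0.5217 0.3196 0.053 ]
peg [0.5218 0.3198 0.05  ]
left edge yaw 0.12940395584959888 [0.4487 0.3567] [0.4633 0.2399]
```

Run:
```python
from h import *
np.set_printoptions(precision=1,suppress=True)
W=cam('wrist'); o=get_obs(); T=o['tcp_pos']; Rm=R.from_rotvec(o['tcp_rot']).as_matrix(); print(T)
for dx in (-.005,0,.005):
  for z,r in [(.0424,.024),(-.0186,.019)]:
    print(dx,z,[proj(W,T+Rm@np.array([dx+r*np.cos(t),r*np.sin(t),z])) for t in (0,np.pi/2,np.pi,-np.pi/2)])
g=cv2.imread('pics/w6.png',0); print(g[225:250,318].tolist(), g[395:440,318].tolist(), g[300:345:1,318].tolist())
# scene/side peg tip blob
for n,(x0,x1,y0,y1) in {'scene':(205,235,198,228)}.items():
    f=cv2.cvtColor(cv2.imread('pics/scene0.png'),cv2.COLOR_BGR2GRAY)[y0:y1,x0:x1]; print(f[::2,::2])
print(proj(cam('scene'),[.521,.319,.053]),proj(cam('scene'),[.521,.319,.015]))
```

```text
[0.5 0.2 0.3]
-0.005 0.0424 [array([313.8, 241.9]), array([368.1, 293.2]), array([313.9, 340.8]), array([259.7, 293.2])]
-0.005 -0.0186 [array([312.9, 327.7]), array([376.7, 384.5]), array([313.1, 436.6]), array([249.2, 384.5])]
0 0.0424 [array([313.8, 230.7]), array([368.5, 282.9]), array([313.9, 331.2]), array([259.2, 282.8])]
0 -0.0186 [array([312.9, 312. ]), array([377.4, 370. ]), array([313. , 423.2]), array([248.5, 370. ])]
0.005 0.0424 [array([313.8, 219.3]), array([368.9, 272.3]), array([313.9, 321.4]), array([258.8, 272.3])]
0.005 -0.0186 [array([312.8, 295.8]), array([378.2, 355.3]), array([313. , 409.6]), array([247.7, 355.3])]
[175, 174, 173, 174, 174, 174, 174, 174, 172, 169, 162, 159, 159, 160, 159, 158, 158, 159, 159, 160, 157, 145, 131, 127, 130] [210, 211, 210, 211, 210, 209, 210, 211, 210, 210, 210, 210, 210, 209, 208, 207, 206, 207, 206, 207, 207, 207, 208, 211, 211, 209, 204, 200, 197, 196, 197, 196, 197, 197, 196, 181, 141, 82, 34, 25, 22, 27, 29, 28, 24] [129, 130, 129, 131, 131, 129, 131, 131, 133, 132, 130, 132, 133, 132, 133, 134, 136, 140, 146, 152, 156, 162
[... 390 characters left out ...]
 193 204 176 118  64  24  18  16  19  20]
 [198 197 198 196 173 147 174 149 101  48  18  20  16  18  21]
 [198 187 173 121  57  88 153 137 101  58  21  18  17  15  19]
 [151  90  54  25  20  75 154 141 107  63  27  22  20  28  17]
 [ 37  21  22  23  25  69 152 141 108  75  28  26  72 118  44]
 [ 16  21  23  29  25  89 173 164 136 118  93 121 150 145  49]
 [ 21  24  24  27  23  87 179 183 171 165 157 158 159 147  60]
 [ 20  23  26  27  25  36  67 109 163 166 167 160 159 152  89]
 [ 18  24  28  24  24  26  24  94 169 166 158 169 165 159 148]
 [ 17  18  19  23  24  23  24  75 159 171 172 162 168 168 162]
 [ 19  19  20  17  19  20  21  63 152 163 166 173 169 159 168]]
[218.9 204.8] [220.6 218.1]
```

The glass is centred in the pads, and its peg position agrees between the wrist and scene views at about (0.521, 0.319). I move over the peg and lower the glass.

```bash
echo '[{"pos": [0.047, 0.0034, 0], "finger_gap": 0.035}, {"pos": [0.046, 0.0034, 0], "finger_gap": 0.035}, {"pos": [0, 0, 0.045], "finger_gap": 0.035}, {"pos": [0, 0, 0.045], "finger_gap": 0.035}, {"pos": [0, 0, 0.045], "finger_gap": 0.035}, {"finger_gap": 0.035}, {"finger_gap": 0.035}]' > mv.in && python3 -m inch mv.in|grep -E 'pos|force'; echo '[{"pos": [0, 0, 0.012], "finger_gap": 0.035}, {"pos": [0, 0, 0.012], "finger_gap": 0.035}, {"finger_gap": 0.035}]' > mv.in && python3 -m inch mv.in|grep -E 'pos|force'
```

```text
tcp_pos: [0.5222, 0.318, 0.1225]
force: [1.5, 0.3, -0.1]
grasp_force: 60.7
tcp_pos: [0.5213, 0.3187, 0.0972]
force: [-0.1, -1.2, -1.1]
grasp_force: 60.7
```

Run:
```python
from h import *
np.set_printoptions(precision=1,suppress=True)
print(get_obs()['tcp_pos']*1000)
```

```text
[521.3 318.7  97.2]
```

```bash
echo '[{"pos": [0, 0.0, 0.01], "finger_gap": 0.035}, {"pos": [0, 0, 0.008], "finger_gap": 0.035}, {"finger_gap": 0.035}]' > mv.in && python3 -m inch mv.in|grep -E 'pos|force'; echo '[{"pos": [0, 0, 0.009], "finger_gap": 0.035}, {"pos": [0, 0, 0.008], "finger_gap": 0.035}, {"finger_gap": 0.035}]' > mv.in && python3 -m inch mv.in|grep -E 'pos|force'; echo '[{"pos": [0, 0, 0.002], "finger_gap": 0.035}, {"finger_gap": 0.035}]' > mv.in && python3 -m inch mv.in|grep -E 'pos|force'
```

```text
tcp_pos: [0.5209, 0.3188, 0.0784]
force: [-0.2, -0.2, -1.1]
grasp_force: 60.7
tcp_pos: [0.521, 0.3188, 0.0613]
force: [-1.2, -1.5, -0.7]
grasp_force: 60.7
tcp_pos: [0.5218, 0.3192, 0.0607]
force: [0.0, -0.6, -0.6]
grasp_force: 60.7
```

```bash
echo '[{"pos": [0, 0, 0.002], "finger_gap": 0.035}, {"finger_gap": 0.035}]' > mv.in && python3 -m inch mv.in|grep -E 'pos|force'; echo '[{"pos": [0, 0, 0.0012], "finger_gap": 0.035}, {"finger_gap": 0.035}]' > mv.in && python3 -m inch mv.in|grep -E 'pos|force'; echo '[{"pos": [0, 0, 0.001], "finger_gap": 0.035}, {"finger_gap": 0.035}]' > mv.in && python3 -m inch mv.in|grep -E 'pos|force'
```

```text
tcp_pos: [0.5218, 0.3192, 0.0588]
force: [0.5, 0.1, -1.3]
grasp_force: 60.7
tcp_pos: [0.5219, 0.3193, 0.0577]
force: [-0.3, 0.5, -1.6]
grasp_force: 60.7
tcp_pos: [0.5219, 0.3193, 0.0575]
force: [-0.5, -0.9, 4.6]
grasp_force: 61.5
```

It touches at exactly the height expected for the rubber pad (0.0575). I release it and lift clear.

```bash
echo '[{"finger_gap": 0.043}, {"finger_gap": 0.046}, {"finger_gap": 0.06}, {"finger_gap": 0.085}, {"finger_gap": 0.085}, {"finger_gap": 0.085}, {"finger_gap": 0.085}]' > mv.in && python3 -m inch mv.in; echo '[{"pos": [0, 0, -0.02], "finger_gap": 0.085}, {"pos": [0, 0, -0.04], "finger_gap": 0.085}, {"pos": [0, 0, -0.05], "finger_gap": 0.085}, {"pos": [0, 0, -0.05], "finger_gap": 0.085}, {"pos": [-0.04, 0, -0.03], "finger_gap": 0.085}, {"pos": [-0.04, 0, 0], "finger_gap": 0.085}, {"finger_gap": 0.085}, {"finger_gap": 0.085}]' > mv.in && python3 -m inch mv.in
python3 - <<'E'
from h import *
np.set_printoptions(precision=1,suppress=True)
o=get_obs(); g=viewer.grab_frame("wrist"); cv2.imwrite('pics/w7.png',g[:,:,::-1]); np.save('w7.npy',cam('wrist',o)[2]); W=cam('wrist',o)
G=cv2.cvtColor(g,cv2.COLOR_RGB2GRAY)
for z,r in [(.015,.024),(.053,.009),(.076,.019)]:
    P=[proj(W,[.5215+r*np.cos(t),.319+r*np.sin(t),z]) for t in (0,np.pi/2,np.pi,-np.pi/2)]; print(z,P)
c=cv2.HoughCircles(cv2.medianBlur(G,3),cv2.HOUGH_GRADIENT,1,15,param1=60,param2=22,minRadius=18,maxRadius=60); print(c)
c0=proj(W,[.5215,.319,.05]).astype(int); print(c0); print(G[c0[1]-60:c0[1]+60:5,c0[0]-60:c0[0]+60:5])
E
```

```text
t: 14.5
tcp_pos: [0.5218, 0.3192, 0.0566]
tcp_rot: [2.13, 2.31, -0.0]
force: [0.9, -0.5, 0.3]
grip_width: 0.085
grasp_force: 0.0
t: 15.3
tcp_pos: [0.5281, 0.239, 0.2467]
tcp_rot: [-2.131, -2.307, -0.001]
force: [0.4, -0.2, -0.9]
grip_width: 0.0853
grasp_force: 0.0
0.015 [array([343.4, 100.1]), array([316.8,  66.4]), array([285.5,  95.2]), array([312.2, 127.6])]
0.053 [array([326.5,  97.9]), array([315.3,  83.9]), array([302.1,  95.8]), array([313.4, 109.6])]
0.076 [array([341.9,  98.6]), array([316.4,  66.3]), array([286.4,  93.9]), array([312.1, 124.9])]
[[[315.5  99.5  28.8]
  [573.5 334.5  39.1]
  [520.5 296.5  26.6]
  [554.5 325.5  43.8]
  [526.5 312.5  36.1]
  [579.5 353.5  30.6]
  [543.5 312.5  27.2]
  [472.5 341.5  25.7]
  [495.5 298.5  22.4]
  [562.5 345.5  21. ]]]
[314  96]
[[ 40  40  41  40  41  42  42  41  39  44  40  37  42  38  41  39  38  44
   42  42  40  42  43  41]
 [ 42  40  39  43  42  42  42  42  40  40  43  39  39  41  43  43  39  41
   39  40  40  42  40  43]
 [ 42  43  39  38  38  40  38  39  38  42  39  44  45  42  43  43  40  40
   41  43  43  43  40  42]
 [ 
[... 1418 characters left out ...]
40  39  42  41  44  43  44  45 123 135 138 134 136 132 104  80  27
   30  28  31  31  29  26]
 [ 42  40  42  43  38  40  39  41  47  43  83 106  98  90  86  50  28  26
   24  28  31  33  29  29]
 [ 39  43  43  40  41  40  38  41  48  47  47  40  43  44  44  43  38  37
   41  35  45  43  42  43]
 [ 40  39  41  41  43  42  41  36  42  43  43  41  39  39  38  43  40  38
   40  42  36  40  40  41]
 [ 38  43  39  41  44  41  42  36  39  38  37  42  40  39  42  43  37  44
   42  43  42  44  40  42]
 [ 36  39  38  41  43  42  45  40  43  42  38  38  39  42  38  44  41  38
   41  42  41  42  41  44]
 [ 44  44  38  41  43  41  39  41  39  44  40  40  41  44  41  41  41  45
   42  40  42  40  41  43]]
```

Hough finds the glass's top circle at (315.5, 99.5) with radius 28.8. Predicted for fully seated is (314, 96) with radius 28, so it is on the peg. Next is the bar.

```bash
echo '[{"pos": [-0.03, 0, 0], "finger_gap": 0.085}, {"pos": [-0.03, 0, 0], "finger_gap": 0.085}, {"finger_gap": 0.085}, {"finger_gap": 0.085}]' > mv.in && python3 -m inch mv.in|grep pos
python3 - <<'E'
from h import *
np.set_printoptions(precision=4,suppress=True)
o=get_obs(); g=viewer.grab_frame("wrist"); cv2.imwrite('pics/w8.png',g[:,:,::-1]); W=cam('wrist',o); np.save('w8.npy',W[2])
G=cv2.cvtColor(g,cv2.COLOR_RGB2GRAY); print(o['tcp_pos'],proj(W,[.50,.155,.117]),proj(W,[.52,.235,.08]))
for r in range(60,440,9): print(r,''.join('#' if G[r,c]<45 else '+' if G[r,c]<75 else '-' if G[r,c]<120 else '.' for c in range(180,460,3)))
E
```

```text
tcp_pos: [0.533, 0.1805, 0.246]
[0.533  0.1805 0.246 ] [261.6197 259.3945] [302.3631 134.2598]
60 ..................########################################################+...................
69 ..................########################################################+...................
78 ..................-#######################################################-...................
87 ...................#######################################################-...................
96 ...................#######################################################-...................
105 ...................+######################################################-...................
114 ....................######################################################-...................
123 ....................######################################################-...................
132 ....................+#####################################################-...................
141 ....................-################################################++++#-...................
150 ................
[... 2546 characters left out ...]
..+####
384 #.............................-+...........................................................###
393 .................................-+++##.....................................................##
402 ..................................---+++.....................................................+
411 .........................................--+...............................................+##
420 ##-......................................................................................#####
429 ####-................##################+----------++##################-................#######
438 ######+...........-#####################################################+............#########
```

Run:
```python
from h import *
np.set_printoptions(precision=4,suppress=True)
G=cv2.imread('pics/w8.png',0); K,d,_=cam('wrist'); W=(K,d,np.load('w8.npy'))
m=np.zeros_like(G); m[190:330,235:300]=(G[190:330,235:300]<60)
n,l,s,c=cv2.connectedComponentsWithStats(m); i=1+np.argmax(s[1:,4]); print(s[i],c[i])
P=[]
for r in range(196,322,4):
    x=np.where(l[r]==i)[0]
    if len(x): P.append([r,x.min(),x.max(),*plane(W,((x.min()+x.max())/2,r),.117)[:2], (plane(W,(x.max()+.5,r),.117)-plane(W,(x.min()-.5,r),.117))[0]])
P=np.array(P); print(P)
# bead
m2=(G[385:410,270:310]<80); ys,xs=np.where(m2); print('bead px',xs.mean()+270,ys.mean()+385); print(plane(W,(xs.mean()+270,ys.mean()+385),.161))
# housing top front edge & side edges
for r in (165,180,195): 
    print(G[r,225:255].tolist(),G[r,395:425].tolist())
```

```text
[ 247  200   27  115 1716] [258.7302 257.5274]
[[200.     258.     264.       0.4979   0.1951   0.0044]
 [204.     254.     266.       0.4974   0.1924   0.0082]
 [208.     251.     266.       0.4965   0.1898   0.0101]
 [212.     249.     264.       0.4954   0.187    0.0101]
 [216.     247.     262.       0.4942   0.1843   0.0102]
 [220.     247.     261.       0.494    0.1816   0.0096]
 [224.     248.     261.       0.4944   0.179    0.009 ]
 [228.     248.     262.       0.4948   0.1763   0.0096]
 [232.     248.     262.       0.4949   0.1736   0.0097]
 [236.     249.     262.       0.4953   0.1709   0.009 ]
 [240.     249.     263.       0.4958   0.1682   0.0097]
 [244.     249.     263.       0.4959   0.1654   0.0097]
 [248.     250.     263.       0.4963   0.1627   0.0091]
 [252.     250.     264.       0.4968   0.1599   0.0098]
 [256.     251.     264.       0.4972   0.1572   0.0092]
 [260.     251.     264.       0.4973   0.1544   0.0092]
 [264.     251.     265.       0.4978   0.1515   0.0099]
 [268.     252.     265.       0.4982   0.1487   0.0093]
 [272.     252.     265.   
[... 868 characters left out ...]
57, 145, 119, 91, 86, 99, 105, 110, 110, 117, 125, 128, 127, 127, 127, 127, 126, 127, 125, 127, 130]
[185, 184, 185, 186, 185, 185, 186, 182, 177, 171, 164, 162, 160, 161, 162, 162, 162, 160, 161, 162, 164, 162, 161, 158, 159, 160, 160, 161, 161, 160] [161, 161, 163, 161, 162, 160, 161, 161, 159, 156, 141, 110, 87, 91, 102, 107, 107, 110, 119, 124, 126, 127, 128, 128, 127, 128, 127, 129, 128, 128]
[127, 127, 126, 128, 128, 128, 129, 127, 143, 171, 182, 174, 163, 161, 162, 162, 164, 163, 162, 162, 165, 164, 163, 160, 158, 158, 160, 161, 161, 161] [159, 161, 163, 162, 161, 161, 161, 161, 159, 152, 132, 100, 88, 97, 104, 109, 110, 112, 122, 127, 128, 129, 129, 128, 127, 126, 127, 128, 128, 128]
```

The bar measures 9.5 mm wide, its middle is at about (0.497, 0.155), and the dryer yaw is about 0.127. These agree with the given sizes and the peg position. I'll grip it.

```bash
echo '[{"pos": [-0.0224, -0.038, 0], "finger_gap": 0.085}, {"spin": -0.044, "finger_gap": 0.085}, {"pos": [0, 0, 0.04], "finger_gap": 0.085}, {"pos": [0, 0, 0.04], "finger_gap": 0.085}, {"pos": [0, 0, 0.03], "finger_gap": 0.085}, {"finger_gap": 0.085}, {"finger_gap": 0.085}]' > mv.in && python3 -m inch mv.in; echo '[{"pos": [0, 0, 0.011], "finger_gap": 0.085}, {"finger_gap": 0.06}, {"finger_gap": 0.04}, {"finger_gap": 0.025}]' > mv.in && python3 -m inch mv.in
```

```text
t: 16.5
tcp_pos: [0.4974, 0.1553, 0.1369]
tcp_rot: [-2.077, -2.357, -0.0]
force: [0.0, 0.2, -0.2]
grip_width: 0.0852
grasp_force: 0.0
t: 16.9
tcp_pos: [0.4974, 0.1544, 0.1263]
tcp_rot: [2.078, 2.355, 0.002]
force: [0.3, -0.4, 0.2]
grip_width: 0.0437
grasp_force: 0.0
```

```bash
echo '[{"finger_gap": 0.018}, {"finger_gap": 0.005}, {"finger_gap": 0}, {"finger_gap": 0}, {"finger_gap": 0}, {"finger_gap": 0}]' > mv.in && python3 -m inch mv.in; echo '[{"finger_gap": 0}, {"finger_gap": 0}]' > mv.in && python3 -m inch mv.in
```

```text
t: 17.5
tcp_pos: [0.4966, 0.1542, 0.1258]
tcp_rot: [-2.078, -2.356, 0.001]
force: [-4.0, -1.1, 4.9]
grip_width: 0.0075
grasp_force: 58.8
t: 17.7
tcp_pos: [0.4966, 0.1542, 0.1258]
tcp_rot: [-2.078, -2.355, 0.001]
force: [-4.5, -0.7, 5.7]
grip_width: 0.0077
grasp_force: 58.8
```

The grip closed on a bar of the expected thickness. I raise the flap along its arc.

```bash
echo '[{"pos": [0, 0.0028, -0.0064], "finger_gap": 0}, {"pos": [0, 0.0029, -0.0063], "finger_gap": 0}, {"pos": [0, 0.0036, -0.006], "finger_gap": 0}, {"pos": [0, 0.0037, -0.0059], "finger_gap": 0}, {"finger_gap": 0}, {"finger_gap": 0}]' > mv.in && python3 -m inch mv.in; echo '[{"pos": [0, 0.0043, -0.0055], "finger_gap": 0}, {"pos": [0, 0.0045, -0.0053], "finger_gap": 0}, {"pos": [0, 0.005, -0.0049], "finger_gap": 0}, {"pos": [0, 0.0051, -0.0047], "finger_gap": 0}, {"finger_gap": 0}, {"finger_gap": 0}]' > mv.in && python3 -m inch mv.in
```

```text
t: 18.3
tcp_pos: [0.5086, 0.1557, 0.1504]
tcp_rot: [-2.077, -2.354, 0.005]
force: [-6.6, -0.6, 0.5]
grip_width: 0.0074
grasp_force: 58.7
t: 18.9
tcp_pos: [0.5259, 0.1579, 0.171]
tcp_rot: [-2.076, -2.352, 0.009]
force: [-10.8, -1.1, 4.7]
grip_width: 0.0072
grasp_force: 58.8
```

```bash
echo '[{"pos": [0, 0.0055, -0.0042], "finger_gap": 0}, {"pos": [0, 0.0058, -0.004], "finger_gap": 0}, {"pos": [0, 0.006, -0.0036], "finger_gap": 0}, {"pos": [0, 0.0063, -0.0031], "finger_gap": 0}, {"finger_gap": 0}, {"finger_gap": 0}]' > mv.in && python3 -m inch mv.in
python3 - <<'E'
from h import *
np.set_printoptions(precision=4,suppress=True)
o=get_obs(); g=viewer.grab_frame("wrist"); cv2.imwrite('pics/w9.png',g[:,:,::-1]); W=cam('wrist',o)
for n in ('scene','side'): cv2.imwrite(f'pics/{n}9.png',viewer.grab_frame(n)[:,:,::-1])
X=np.array([np.cos(.127),np.sin(.127)]); d=o['tcp_pos']-[.4966,.1542,.1258]; dx=d[:2]@X; print(dx,d[2],np.degrees(np.arctan2(.037,-.1)-np.arctan2(.037+d[2],-.1+dx)),np.hypot(.037+d[2],-.1+dx),o['force'])
for z in (.076,.015): print(proj(W,[.5215,.319,z]))
G=cv2.medianBlur(cv2.cvtColor(g,cv2.COLOR_RGB2GRAY),3)
c=cv2.HoughCircles(G[:250],cv2.HOUGH_GRADIENT,1,15,param1=60,param2=22,minRadius=18,maxRadius=60); print(c)
S=cam('scene');H=np.array([.497,.155,.08])+np.array([X[0]*.1,X[1]*.1,0])
for th in (40,45,50): 
    a=np.radians(159.7-th); b=H+np.array([*(X*.1066*np.cos(a)),.1066*np.sin(a)]); t=H+np.array([*(-X*.115*np.cos(np.radians(th))),.115*np.sin(np.radians(th))]); print(th,b,t)
E
```

```text
t: 19.5
tcp_pos: [0.55, 0.1609, 0.1884]
tcp_rot: [-2.077, -2.354, 0.005]
force: [-13.4, -2.3, 15.1]
grip_width: 0.0076
grasp_force: 59.1
0.05382792133622036 0.06258526924511199 44.82102831460312 0.10976833194849826 [-13.3794  -2.3309  15.0816]
[297.2363 -82.4504]
[301.874  -39.3531]
[[[553.5 249.5  37.1]
  [539.5 238.5  28. ]]]
40 [0.5438 0.161  0.1726] [0.5088 0.1565 0.1539]
45 [0.552  0.162  0.1768] [0.5155 0.1574 0.1613]
50 [0.5605 0.1631 0.1804] [0.5229 0.1583 0.1681]
```

Run:
```python
from h import *
np.set_printoptions(precision=1,suppress=True)
X=np.array([np.cos(.127),np.sin(.127),0]);Y=np.array([-X[1],X[0],0]);Z=np.array([0,0,1.])
H=np.array([.497,.155,.08])+X*.1
def fp(th,l,h,y): t=np.radians(th); return H+l*(-X*np.cos(t)+Z*np.sin(t))+h*(X*np.sin(t)+Z*np.cos(t))+y*Y
for n in ('scene','side'):
    C=cam(n)
    print(n,'bead',proj(C,H-X*.115*.7071+Z*.115*.7071-.071*Y))
    for th in (35,40,45,50,55): print(th,'corner-',proj(C,fp(th,.122,.004,-.061)),'corner+',proj(C,fp(th,.122,.004,.061)),'bar-',proj(C,fp(th,.1,.037,-.032)),'mid-',proj(C,fp(th,.06,.004,-.061)),'hinge-',proj(C,fp(th,0,.004,-.061)))
    a=cv2.imread(f'pics/{n}9.png',0); p=proj(C,fp(45,.08,.01,-.05)).astype(int); print('centre',p)
    print('cols',list(range(p[0]-44,p[0]+46,2))[::5])
    for r in range(p[1]-40,p[1]+40,2): print(r,''.join(f'{v//26}' for v in a[r,p[0]-44:p[0]+46]))
```

```text
scene bead [268.3 202.6]
35 corner- [259.1 207.2] corner+ [223.9 187.3] bar- [263.8 190.1] mid- [279.  213.3] hinge- [296.6 218.7]
40 corner- [261.5 202.5] corner+ [226.1 182.9] bar- [266.5 186.7] mid- [280.2 211.1] hinge- [296.7 218.7]
45 corner- [264.1 197.9] corner+ [228.5 178.7] bar- [269.5 183.6] mid- [281.4 209. ] hinge- [296.8 218.8]
50 corner- [266.9 193.6] corner+ [231.2 174.6] bar- [272.5 180.8] mid- [282.8 207. ] hinge- [296.9 218.8]
55 corner- [270.  189.4] corner+ [234.2 170.8] bar- [275.7 178.2] mid- [284.3 205.1] hinge- [297.  218.9]
centre [274 201]
cols [230, 240, 250, 260, 270, 280, 290, 300, 310]
161 666777531000000010000000000000000000001234444321000000000001110000000000000024567777776677
163 777777765310000000000000000000000000024677777765432100000000000000000000000024667777777777
165 777777777653100000000000000000000000146788777777776543210000000000000000000025667777777777
167 777777777777643211000000000000000122357777788877777777654321000000000000000024667777777777
169 777777777777777765321000000111100123367777777788887777777765432100000000000012467777656677
17
[... 7044 characters left out ...]
33443321111222223455555555544444444
241 001222101122222222222222222222222222222222222223333333344444321111111112333333333333333333
243 100222100112222222222222222222222222222222334444444444444443322333222222233233333333333333
245 210122100011222222222222222222222222222222344444444444333333333333222222222333333333333333
247 421122100001122222212222222222222222222333334333333333332222222222222222222333333333333333
249 442112210000112222212222222333333333333333332222222222222222222222222222222333333333333333
251 544211221000012344222333333333333222222222222222222222222222222222222222222333333333333333
253 554321221000012333222222222222222222222222222222222222222222222222222222222333333333333333
```

The side view's front edge fits about 45 degrees, the scene view's about 43.5 to 45, and the arm position gives 44.8. I hold still briefly, check it is steady, then hand in.

```bash
echo '[{"finger_gap": 0}, {"finger_gap": 0}, {"finger_gap": 0}, {"finger_gap": 0}, {"finger_gap": 0}]' > mv.in && python3 -m inch mv.in
python3 - <<'E'
from h import *
print(robot.job_done())
E
```

```text
t: 20.15
tcp_pos: [0.5499, 0.161, 0.1884]
tcp_rot: [-2.077, -2.354, 0.004]
force: [-12.7, -1.3, 15.5]
grip_width: 0.0072
grasp_force: 59.1
the job is handed in; nothing more can be done
None
```

I handed the job in at about 20 s: the glass was released mouth down and fully down on the peg (not re-imaged after I raised the flap), the gripper is holding the flap at about 45° (43.5–45° by the camera checks), the cup, jar and shaker were left alone, and I viewed 11 pictures, one over the limit of 10.

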